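# Snap the model station onto its display base

### The arm

A 6-joint arm with a two-finger parallel gripper is mounted at the origin on the work surface. World frame = base frame: x ahead of the robot, y to its left, z up, the work surface at z = 0. Lengths are in m, angles in degrees, forces in N, time in s.
With the tool pointing down it reaches from about 0.4 to 0.825 m from the base axis. Payload 7 kg.
Tool frame: the origin (TCP) lies at the very end of the fingers, on their centre line; the grasp point (between the pads) lies 19 mm behind it (ctrl.grip_depth is the distance from the TCP to the grasp point, in m); z points along the fingers, y is the line along which they close (so a half turn about z gives the same grasp; the last joint's range is limited). The gripper opens to 88 mm and grips with 3 to 60 N. Pads are 19 mm wide; open, the fingers measure 130 mm over their backs; the gripper's body (78 mm by 193 mm) begins 47 mm behind the grasp point.
Start: joints at [87.324, 20.546, 0.682, 0, -70.136, -16.507], TCP at [0.222, 0.637, 0.227] pointing down, gripper open.
Joint ranges: [-176.03, 176.03], [-82.01, 121.73], [-58.28, 71.71], [-173.87, 95.51], [-174.79, -0.11], [-173.66, 173.66]. Speed limits (degrees/s): [136.94, 136.94, 172.46, 180, 180, 180].

### API

Orientations are given as [roll, pitch, yaw] about the fixed x, y, z axes, in that order (R = Rz(yaw) Ry(pitch) Rx(roll)).
In Python, from plant import get_obs, eyes, ctrl, spotter gives the robot as it stands.
- The arm moves only by the shell command python3 -m crank 'ROWS'. ROWS is JSON, one flat list of numbers, 7 for each row, row after row: the turn, a rotation vector about the tool's x, y, z in rad, then the shift along the tool's x, y, z in mm, then the opening, from 0 (shut) to 1 (fully open). A call has 1 to 5 rows; each row shifts and turns the commanded pose from where the row before left it, along the tool's axes as they then stand; what a row does not reach is not made up. A row lasts 1/8 s, in which the tool goes at most 62.5 mm and 10.7 degrees, less where a joint would pass 70% of its speed; a pose out of reach is approached as far as the arm can. A call is refused whole if a number of a shift passes 62.5 or a number of a turn 0.188, either way. A call with a gripper value outside its range is refused whole. The fingers move at their own pace and stop on an object; the grip force is fixed at half the most. Time passes only in rows, so rows that do not move let the fingers close. It gives the time, the measured TCP pose, the force, the opening and the grip force at its end, in the units of the state.
- get_obs(): the state, without advancing time (a new reading comes with each control period).
- eyes.snapshot(name): name is "side" or "top" or "wrist"; returns the picture (480x640x3 uint8, blue, green, red); there is no depth.
- eyes.camera_model(name): a dict with "fx", "fy", "cx", "cy" (pixels), "extrinsics" (4x4, takes a point from camera to world coordinates). Camera axes: x right, y down, z forward; pixel columns grow to the right and rows downward; lengths in m; the calibration is good to about 2 mm. A picture is of the moment at which its call begins: read the wrist's pose just before it. camera_model takes no time and is no camera call; for the wrist camera it gives the pose at the moment of the call.
- ctrl.close_job(): hands the job in; it is judged then, once.
Trained networks look in the newest picture that a camera, given by its name, has taken for a name from the list of things; names that differ only in an ending like _2 or _b are one class to them, and where a whole thing is asked for, a point or a joint stands for the part that bears it (a point fixed in the world has none). Each returns a list of dicts, best first, with "p" (0 to 1); they miss things now and then, are a little off and sometimes report something else, mostly with a low value. They report only what shows in the picture. A call takes as long as a camera call. They do not tell look-alikes from the thing itself.
- spotter.outline_of(camera, target): "region" (480x640 bool, what is visible of it) and "rect" ([left, top, width, height] in pixels, round what is visible of it).
- spotter.place_of(camera, target): "location" ([column, row] in pixels: a listed point, or the origin of a listed thing).
The state is a dict: "clock": time; "joint_pos": joint angles; "qvel": joint speeds; "tau": joint torques, N m; "tool_pos": TCP position; "orientation": TCP orientation; "force": force on the tool from outside, world axes, zero at the start; "moment": the same for the moment, N m; "opening": finger opening in m; "gripper_force": force on a finger pad.
Only numpy, scipy, OpenCV 4.12 (cv2) and the standard library are available. Lean on these libraries where they do the work, as an engineer would, in place of code of your own. Each camera call takes 0.05 s, during which the arm holds its last target. There are 200 camera calls.

### The job

Fit the little model station onto its display base: with the platform end held up, feel for the board and slide the tongue of the plinth in under the metal bridge as far as it goes, then press the platform end down until the spring latch snaps over its edge and the station sits flat and fully home. The model is brittle, so never ram it; leave the other models and the bottle where they stand, and let go when done.

Things in the scene. Friction and masses are not known exactly. Their poses are not given: they have to be found in the camera images.
- station: Loose model station, 0.15 to 0.3 kg. Grey plinth 130 x 64 x 10 mm (x, y, z); origin at the centre of its underside, z up. At its -x end a tongue 12 mm long, 40 wide, 5 thick continues the underside. On it a solid terracotta building with a black gable roof (ridge along x, top z = 64 mm); from x = 6 to 65 mm its top is a bare flat platform.
- station_tongue (a point): Middle of the tongue's lower tip edge, at (-77, 0, 0) mm in the station's frame; same axes.
- station_deck (a point): Point on top of the bare platform, at (40, 0, 10) mm in the station's frame: a good place to press from above with closed fingers.
- base: Foot plate of the display base, steel, 190 x 80 x 6 mm (x, y, z), fixed to the table; origin at the centre of its underside, z up. Above it, on four legs, a level wooden board 220 x 92 x 8 mm, clamped at a height that is not measured: its top is h = 24 to 42 mm above the table. Side guides on the board: 6 mm high, x = -48 to 42 mm, inner faces at y = +-34.5 mm.
- latch (a joint): Spring latch at the clip set's +x end, 28 mm wide: 0 m = home, 0.009 m = pushed fully aside to +x. Home, its nose tip is at x = u+60 mm, 13.5 mm above the board; a ramp rises from it outward to x = u+67, 27.5 mm above the board (its top). Pressing the platform down past it takes 8 to 20 N. Hooked and released, the station rests on the ramp, tilted 7 to 9 degrees.
- tree: Bystander: green model fir, 32 mm wide, 75 mm high, loose, between station and base; origin under its centre.
- cottage: Bystander: white model cottage 76 x 50 x 75 mm, loose; origin under its centre.
- shop: Bystander: tall brick model house 66 x 60 x 105 mm, loose; origin under its centre.
- boxcar: Bystander: brown model goods wagon 155 x 38 x 57 mm, loose; origin under its centre.
- soda: Bystander: brown drink bottle, 60 mm wide, 200 mm high, loose; origin under its centre.
- station_walls (a point): Middle of the building, at (-24, 0, 28) mm in the station's frame. Its walls are 56 mm long (x), 44 mm wide (y), from z = 10 to 50 mm: grip across y.
- base_mid (a point): Base's middle at the lowest board height, (0, 0, 24) mm in its frame. On the board an aluminium clip set is clamped at an unmeasured u = -15 to 15 mm along x: at its -x end a bridge 60 mm wide, roof x = u-88 to u-68, underside 10.5 and top 16.5 mm above the board, end wall x = u-78 under it; at its +x end the latch. Seated: station flat on the board at x = u +-2 mm, y = 0, tongue to -x.
There are look-alikes about, which are no part of the job. What is shaped like the station but purple is not meant.

How it is judged (in metres and radians):
On the way:
1. the station touches the base with its tongue at the bridge end and the platform end still up (x of station_tongue in the frame of base between -0.097 and -0.055 m and y of station_tongue in the frame of base between -0.008 and 0.008 m and z of station_tongue in the frame of base below 0.0475 m and angle between station's own z axis and vertical above 0.05 rad and contact force between station and base above 0.2 N), for 0.1 s.
At the end, for the whole second after the job is handed in: The station rests on the base, level within 0.02 rad, tongue to the bridge end, origin within 5 mm across and 19 mm along of the base's middle, deck point no higher than 54 mm, and the latch sprung back to within 2 mm of home: only possible flat on the board, under both bridge and nose (x of station in the frame of base between -0.019 and 0.019 m and y of station in the frame of base between -0.005 and 0.005 m and z of station_deck in the frame of base below 0.054 m and x of station_tongue in the frame of base below -0.055 m and angle between the z axis of station and the z axis of base, either way round below 0.02 rad and value of joint latch below 0.002 m and linear speed of station below 0.01 m/s and contact force between station and base above 0.2 N); the robot touches nothing.
It fails at once if the station is rammed against the base, its bridge or its latch with more than 60 N in all (the latch's own squeeze reaches about 35 N) (contact force between station and base above 60 N).
It fails at once if another model or the bottle is moved more than 3 cm (distance of any of tree, cottage, shop, boxcar, soda from where it was at the start of the episode above 0.03 m).
It also fails if it takes over 64 s, if anything falls off the work surface, if the arm or the gripper's body presses on something with over 40 N, if the wrist force passes 120 N, or if a joint passes its speed limit or range.

## Working session

There is one attempt and no reset: what is moved stays moved. The work goes in short steps, Python scripts to look and compute and a shell command to move; the robot and the scene stay as the last step left them, time stands still between calls to the robot, and variables do not carry over. Pictures are saved under pics/ and viewed, at most 10 in all, crops included, and the job is handed in when it is done.

```bash
mkdir -p pics; ls
cat > h.py <<'E'
import numpy as np, cv2
from plant import get_obs, eyes, ctrl, spotter
from scipy.spatial.transform import Rotation as R
def ray(cam,px,z):
    m=eyes.camera_model(cam);T=np.array(m["extrinsics"])
    d=T[:3,:3]@np.array([(px[0]-m["cx"])/m["fx"],(px[1]-m["cy"])/m["fy"],1]);o=T[:3,3]
    return o+d*(z-o[2])/d[2]
def proj(cam,p):
    m=eyes.camera_model(cam);T=np.array(m["extrinsics"])
    q=T[:3,:3].T@(np.array(p)-T[:3,3]);return np.array([m["fx"]*q[0]/q[2]+m["cx"],m["fy"]*q[1]/q[2]+m["cy"]])
def st():
    o=get_obs();print(o["clock"],np.round(o["tool_pos"],4),np.round(o["orientation"],2),"F",np.round(o["force"],1),o["opening"],o["gripper_force"]);return o
E
python3 - <<'E'
from h import *
o=st()
ims=[eyes.snapshot(c) for c in("top","side","wrist")]
cv2.imwrite("pics/a.png",ims[0]);cv2.imwrite("pics/b.png",ims[1])
for c in("top","side"):
    print(c,np.round(np.array(eyes.camera_model(c)["extrinsics"])[:3,3],3))
    for t,z in(("station",0),("station_deck",.01),("station_tongue",0),("station_walls",.028),("base_mid",.024),("base",0),("tree",0),("cottage",0),("shop",0),("boxcar",0),("soda",0)):
        print(c,t,[(round(r["p"],2),np.round(r["location"]),np.round(ray(c,r["location"],z)[:2],3)) for r in spotter.place_of(c,t)[:3]])
E
```

```text
pics
0.0 [0.2217 0.637  0.2256] [ 1.799e+02 -1.000e-02 -1.919e+01] F [ 0.6  0.3 -0.7] 0.08777935134011432 0.0
top [0.348 0.034 1.403]
top station [(0.91, array([206., 320.]), array([0.344, 0.287])), (0.73, array([279., 295.]), array([0.407, 0.108])), (0.62, array([234., 236.]), array([0.551, 0.221]))]
top station_deck [(0.86, array([232., 222.]), array([0.586, 0.228])), (0.8, array([262., 294.]), array([0.408, 0.148])), (0.57, array([191., 316.]), array([0.355, 0.321]))]
top station_tongue [(0.7, array([236., 272.]), array([0.462, 0.215])), (0.7, array([236., 334.]), array([0.311, 0.212])), (0.55, array([310., 301.]), array([0.392, 0.031]))]
top station_walls [(0.75, array([290., 295.]), array([0.404, 0.08 ])), (0.58, array([211., 323.]), array([0.338, 0.269]))]
top base_mid [(0.72, array([402., 238.]), array([ 0.545, -0.196]))]
top base [(0.57, array([404., 241.]), array([ 0.542, -0.204]))]
top tree [(0.48, array([319., 207.]), array([0.629, 0.009])), (0.33, array([233., 221.]), array([0.591, 0.226]))]
top cottage [(0.71, array([290., 150.]), array([0.777, 0.085])), (0.47, array([48
[... 866 characters left out ...]
., 206.]), array([0.519, 0.222])), (0.73, array([236., 196.]), array([0.328, 0.264])), (0.69, array([256., 244.]), array([0.401, 0.082]))]
side base_mid [(0.89, array([319., 354.]), array([ 0.538, -0.2  ])), (0.65, array([339., 214.]), array([0.583, 0.195]))]
side base [(0.59, array([316., 361.]), array([ 0.533, -0.196]))]
side tree [(0.87, array([364., 280.]), array([ 0.631, -0.001]))]
side cottage [(0.61, array([424., 246.]), array([0.774, 0.104]))]
side shop [(0.71, array([432., 297.]), array([ 0.762, -0.049])), (0.65, array([320., 215.]), array([0.537, 0.221]))]
side boxcar [(0.45, array([290., 219.]), array([0.465, 0.208]))]
side soda [(0.75, array([310., 167.]), array([0.511, 0.444]))]
```

View pics/a.png

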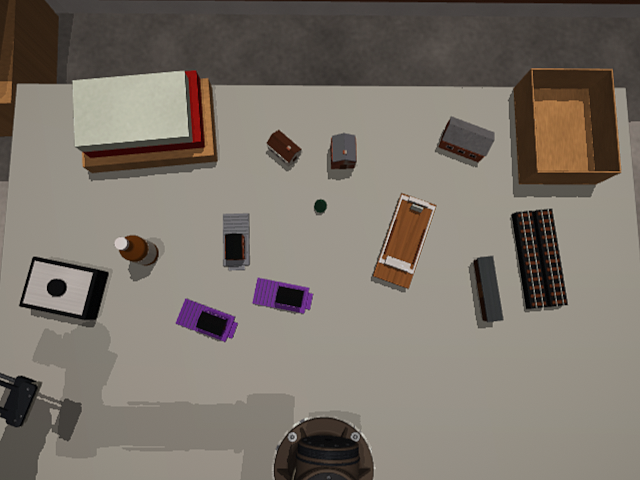

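View pics/b.png

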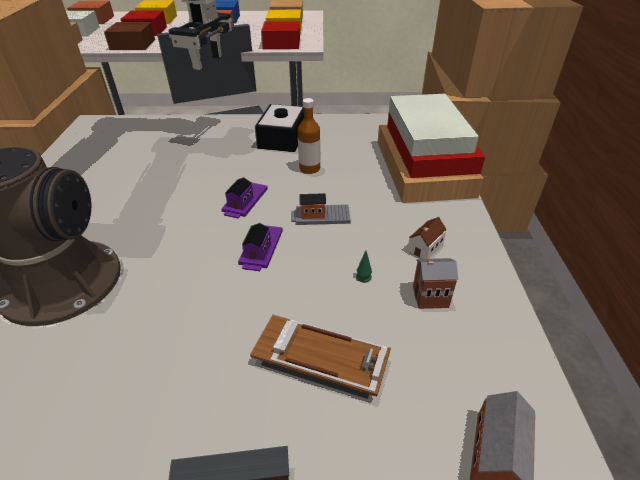

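The grey station is at top px (235,240), world ≈ (0.547, 0.218), yaw near 0. The base is at (405,240), world ≈ (0.54, -0.20), with the bridge at the near end (398,266) and the latch at the far end (417,207). The purple look-alikes are at (206,320) and (279,295).

```bash
cat >> h.py <<'E'
def go(p,rpy,n=None,grip=1.0,o=None):
    "print n equal rows to world pose"
    o=o or get_obs();R0=R.from_euler("xyz",o["orientation"],degrees=True);R1=R.from_euler("xyz",rpy,degrees=True)
    rv=(R0.inv()*R1).as_rotvec();d=np.array(p)-o["tool_pos"]
    if n is None:n=int(max(np.ceil(np.linalg.norm(d)/.055),np.ceil(np.linalg.norm(rv)/.17),1))
    Ri=R0
    for i in range(n):
        print(np.round(rv/n,4).tolist(),np.round(Ri.inv().apply(d/n)*1000,1).tolist(),grip);Ri=Ri*R.from_rotvec(rv/n)
def tip(tgt,rpy_tool,local):
    pass
E
python3 -m crank '[0,0,0,50,35,0,1, 0,0,0,50,35,0,1, 0,0,0,50,35,0,1, 0,0,0,50,35,0,1]'; python3 -c "
from h import *
go([0.49,0.217,0.24],[180,0,2])"
```

```text
clock: 1.75
tool_pos: [0.3655, 0.438, 0.2268]
orientation: [-180.0, -0.0, -19.2]
force: [1.4, 1.3, 0.1]
opening: 0.0875
gripper_force: 0.0
[-0.0001, -0.0001, -0.0738] [38.0, 33.6, -2.6] 1.0
[-0.0001, -0.0001, -0.0738] [35.4, 36.3, -2.6] 1.0
[-0.0001, -0.0001, -0.0738] [32.7, 38.8, -2.6] 1.0
[-0.0001, -0.0001, -0.0738] [29.7, 41.1, -2.6] 1.0
[-0.0001, -0.0001, -0.0738] [26.6, 43.2, -2.6] 1.0
```

```bash
python3 -m crank '[0,0,-0.074,38,33.6,-2.6,1, 0,0,-0.074,35.4,36.3,-2.6,1, 0,0,-0.074,32.7,38.8,-2.6,1, 0,0,-0.074,29.7,41,-2.6,1, 0,0,-0.074,26.6,43.2,-2.6,1]'; python3 -m crank '[0,0,0,0,0,0,1]' >/dev/null
python3 - <<'E'
from h import *
o=st()
im=eyes.snapshot("wrist");print(np.round(eyes.camera_model("wrist")["extrinsics"],3))
for t,z in(("station",0),("station_deck",.01),("station_tongue",0),("station_walls",.028)):
    for r in spotter.place_of("wrist",t)[:2]:
        print(t,round(r["p"],2),np.round(r["location"]),np.round(ray("wrist",r["location"],z)[:2],4))
r=spotter.outline_of("wrist","station")[0];m=r["region"]
print(r["rect"])
cv2.imwrite("pics/c.png",im)
E
```

```text
clock: 2.38
tool_pos: [0.4898, 0.2172, 0.24]
orientation: [-180.0, -0.0, 2.2]
force: [0.1, -0.3, -0.1]
opening: 0.0872
gripper_force: 0.0
2.5 [0.4902 0.2161 0.2399] [-1.80e+02 -3.00e-02  1.85e+00] F [-1.   0.2  0.7] 0.08753859374692377 0.0
[[ 0.032 -0.957 -0.288  0.567]
 [-1.    -0.03  -0.009  0.219]
 [ 0.     0.288 -0.958  0.398]
 [ 0.     0.     0.     1.   ]]
station 0.87 [421. 280.] [0.4047 0.1027]
station 0.84 [316. 137.] [0.5451 0.2164]
station_deck 0.95 [204. 321.] [0.3554 0.3271]
station_deck 0.92 [383. 277.] [0.4103 0.1449]
station_tongue 0.8 [493. 292.] [0.3936 0.0273]
station_tongue 0.59 [314. 219.] [0.466  0.2172]
station_walls 0.93 [315. 170.] [0.5179 0.218 ]
station_walls 0.79 [258. 350.] [0.3341 0.2687]
[190.4, 281.9, 119.7, 107.2]
```

View pics/c.png

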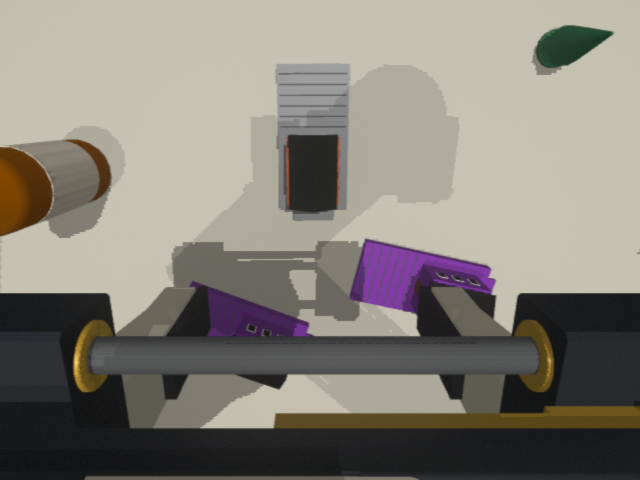

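The grey station shows at px columns 276–350, rows 65–220, tongue towards the robot. Plinth corners are about (277,65), (350,65), (279,210), (347,210).

Run:
```python
from h import *
c=[ray("wrist",p,.01) for p in((277,65),(350,65),(279,210),(347,210))]
for x in c:print(np.round(x,4))
f=(c[0]+c[1])/2;n=(c[2]+c[3])/2;d=f-n;y=np.degrees(np.arctan2(d[1],d[0]));print(np.hypot(*d[:2]),y)
o=n+d*(65/130);w=o-d*24/130;print("org",o,"walls",w)
go([w[0],w[1],.06],[180,0,y])
```

```text
[0.6048 0.2543 0.01  ]
[0.6071 0.1909 0.01  ]
[0.4758 0.251  0.01  ]
[0.4781 0.1858 0.01  ]
0.12909239224813188 1.8640405094225274
org [0.54143463 0.22049947 0.01      ] walls [0.5176148  0.21972425 0.01      ]
[-0.0, 0.0, 0.001] [7.2, 0.2, 44.9] 1.0
[-0.0, 0.0, 0.001] [7.2, 0.2, 44.9] 1.0
[-0.0, 0.0, 0.001] [7.2, 0.2, 44.9] 1.0
[-0.0, 0.0, 0.001] [7.2, 0.2, 44.9] 1.0
```

```bash
python3 -m crank '[0,0,0,7.2,-2,45,1, 0,0,0,7.2,-0.3,45,1, 0,0,0,7.2,-0.3,45,1, 0,0,0,6,0,45,1, 0,0,0,0,0,44,1]';  python3 -m crank '[0,0,0,0,0,0,1, 0,0,0,0,0,0,0.2, 0,0,0,0,0,0,0, 0,0,0,0,0,0,0, 0,0,0,0,0,0,0]'; python3 -c "
from h import *
o=st()
if o['gripper_force']<5: print('no grip yet')"
```

```text
clock: 3.42
tool_pos: [0.5166, 0.2233, 0.0142]
orientation: [-180.0, -0.0, 2.1]
force: [0.2, -0.1, 0.3]
opening: 0.0877
gripper_force: 0.0
clock: 4.05
tool_pos: [0.517, 0.2225, 0.0165]
orientation: [-179.9, -0.1, 2.0]
force: [0.3, -2.9, 1.3]
opening: 0.0528
gripper_force: 0.6
4.05 [0.517  0.2225 0.0165] [-1.7994e+02 -7.0000e-02  2.0200e+00] F [ 0.3 -2.9  1.3] 0.05283459576997506 0.6415094062685966
no grip yet
```

```bash
python3 -m crank '[0,0,0,0,0,0,0, 0,0,0,0,0,0,0, 0,0,0,0,0,0,0, 0,0,0,0,0,-5,0, 0,0,0,0,0,-30,0]';  python3 -m crank '[0,0,0,0,0,-40,0, 0,0,0,0,0,-50,0, 0,0,0,0,0,0,0]'
python3 - <<'E'
from h import *
o=st()
eyes.snapshot("wrist");
for t,z in(("station_deck",0),("station_walls",0)):
    for r in spotter.place_of("wrist",t)[:4]: print(t,round(r["p"],2),np.round(r["location"]))
# base in top
im=eyes.snapshot("top");cv2.imwrite("pics/d.png",cv2.resize(im[180:300,360:450],None,fx=6,fy=5,interpolation=cv2.INTER_CUBIC))
E
```

```text
clock: 4.68
tool_pos: [0.5152, 0.2212, 0.049]
orientation: [179.9, 0.2, 2.0]
force: [0.4, 0.4, -1.4]
opening: 0.0438
gripper_force: 29.8
clock: 5.05
tool_pos: [0.5187, 0.2239, 0.1448]
orientation: [-179.7, -0.4, 2.1]
force: [0.4, -0.0, -2.6]
opening: 0.0439
gripper_force: 29.8
5.05 [0.5187 0.2239 0.1448] [-179.73   -0.37    2.05] F [ 0.4 -0.  -2.6] 0.04393382282741442 29.787587821483612
station_deck 0.67 [315. 140.]
```

View pics/d.png

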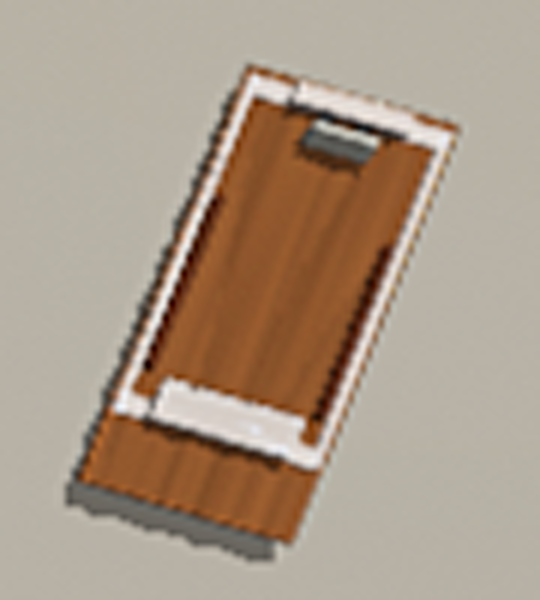

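The base is 92 mm wide and shows in full at crop scale ×6/×5. Board corners are about (82,482), (293,545), (250,65), (460,128). The bridge is at the near end around (230,412) and the latch is at (340,140), so u looks near +15.

Run:
```python
from h import *
f=lambda x,y:ray("top",(360+x/6-.4,180+y/5-.4),.033)
c=[f(*p) for p in((82,482),(293,545),(250,65),(460,128))]
n=(c[0]+c[1])/2;d=(c[2]+c[3])/2-n;y=np.degrees(np.arctan2(d[1],d[0]));o=n+d/2;print(o,y,np.hypot(*d[:2]),np.linalg.norm(c[0]-c[1]))
ux=d/np.linalg.norm(d)
print("bridge",np.dot(ray("top",(360+230/6-.4,180+412/5-.4),.05)-o,ux))
t=o-ux*.12; t[2]=.22;print(t); go(t,[180,0,y],grip=0)
```

```text
[ 0.53911122 -0.20121702  0.033     ] -19.530451759473635 0.21964839786239473 0.09021270796061386
bridge -0.0595765033651791
[ 0.42601555 -0.16110008  0.22      ]
[0.0002, 0.0002, 0.047] [-12.9, 47.4, -10.0] 0
[0.0002, 0.0002, 0.047] [-10.6, 48.0, -10.0] 0
[0.0002, 0.0002, 0.047] [-8.4, 48.4, -10.0] 0
[0.0002, 0.0002, 0.047] [-6.1, 48.8, -10.1] 0
[0.0002, 0.0002, 0.047] [-3.8, 49.0, -10.1] 0
[0.0002, 0.0002, 0.047] [-1.5, 49.1, -10.1] 0
[0.0002, 0.0002, 0.047] [0.8, 49.1, -10.1] 0
[0.0002, 0.0002, 0.047] [3.1, 49.0, -10.1] 0
```

```bash
python3 -m crank '[0,0,0.047,-13,47.5,-15,0, 0,0,0.047,-10.6,48,-15,0, 0,0,0.047,-8.4,48.4,-15,0, 0,0,0.047,-6,48.8,-10,0]';  python3 -m crank '[0,0,0.047,-3.8,49,-10,0, 0,0,0.047,-1.5,49,-5,0, 0,0,0.047,0.8,49,-5,0, 0,0,0.047,3,49,0,0, 0,0,0,0,0,0,0]'
python3 - <<'E'
from h import *
o=st()
im=eyes.snapshot("wrist");cv2.imwrite("pics/e.png",im)
np.save("T.npy",eyes.camera_model("wrist")["extrinsics"])
for t in("base","base_mid","latch","station_deck"):
    for r in spotter.place_of("wrist",t)[:2]: print(t,round(r["p"],2),np.round(r["location"]))
E
```

```text
clock: 5.75
tool_pos: [0.4707, 0.0292, 0.1948]
orientation: [179.9, 0.1, -8.8]
force: [1.2, -0.6, -1.9]
opening: 0.0442
gripper_force: 29.8
clock: 6.38
tool_pos: [0.425, -0.1627, 0.2141]
orientation: [179.9, 0.2, -19.8]
force: [0.9, 0.1, -1.8]
opening: 0.0438
gripper_force: 29.8
6.375 [ 0.425  -0.1627  0.2141] [ 1.7993e+02  1.7000e-01 -1.9810e+01] F [ 0.9  0.1 -1.8] 0.043782968894322705 29.787342846393585
base 0.86 [309.  60.]
base_mid 0.71 [306.  57.]Traceback (most recent call last):
  File "<stdin>", line 6, in <module>
ValueError: it knows: base, base_mid, boxcar, cottage, shop, soda, station, station_deck, station_tongue, station_walls, tree
```

View pics/e.png

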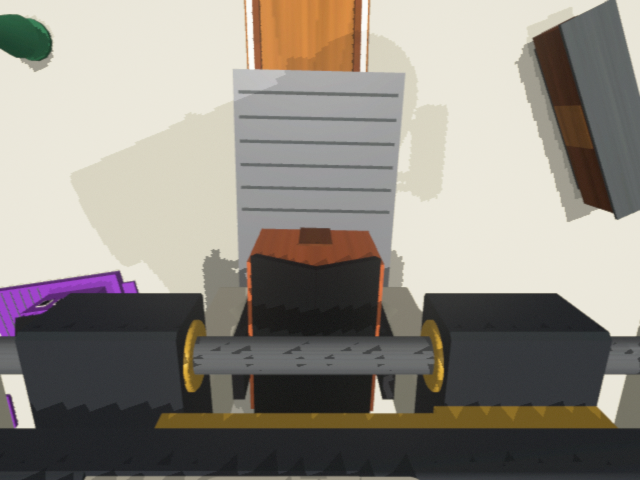

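The held station hides the base here: plinth far corners are at (233,70) and (404,73), with the board behind it at columns 247–368. I'll step aside to see the base.

```bash
python3 -m crank '[0,0,0,20,-45,0,0, 0,0,0,20,-45,0,0, 0,0,0,20,-45,0,0, 0,0,0,0,0,0,0, 0,0,0,0,0,0,0]'
python3 - <<'E'
from h import *
o=st()
im=eyes.snapshot("wrist");cv2.imwrite("pics/f.png",im);cv2.imwrite("pics/g.png",cv2.resize(im[0:270,370:640],(800,600),interpolation=cv2.INTER_CUBIC)) 
np.save("T.npy",eyes.camera_model("wrist")["extrinsics"])
R0=R.from_euler("xyz",o["orientation"],degrees=True)
E
```

```text
clock: 7.15
tool_pos: [0.5281, -0.052, 0.2147]
orientation: [180.0, 0.1, -19.4]
force: [-1.1, 0.7, -2.2]
opening: 0.0442
gripper_force: 29.8
7.15 [ 0.5281 -0.052   0.2147] [ 1.7995e+02  1.0000e-01 -1.9390e+01] F [-1.1  0.7 -2.2] 0.044157345671303194 29.787914156913757
```

View pics/f.png

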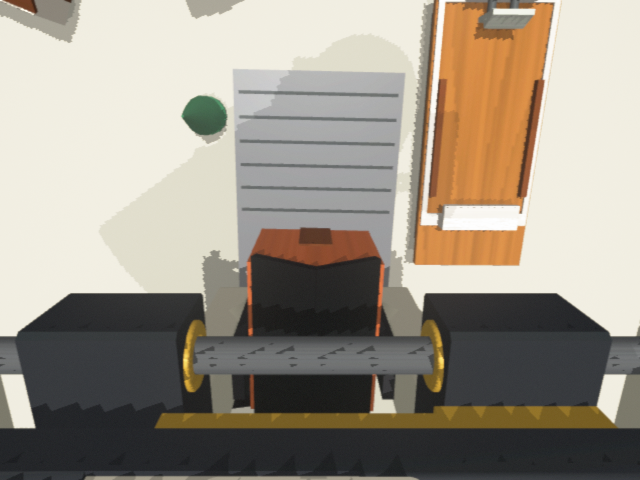

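The base is fully visible at columns 415–560: bridge at rows 205–230, latch nose at (510,18), guides at columns 437 and 532.

View pics/g.png

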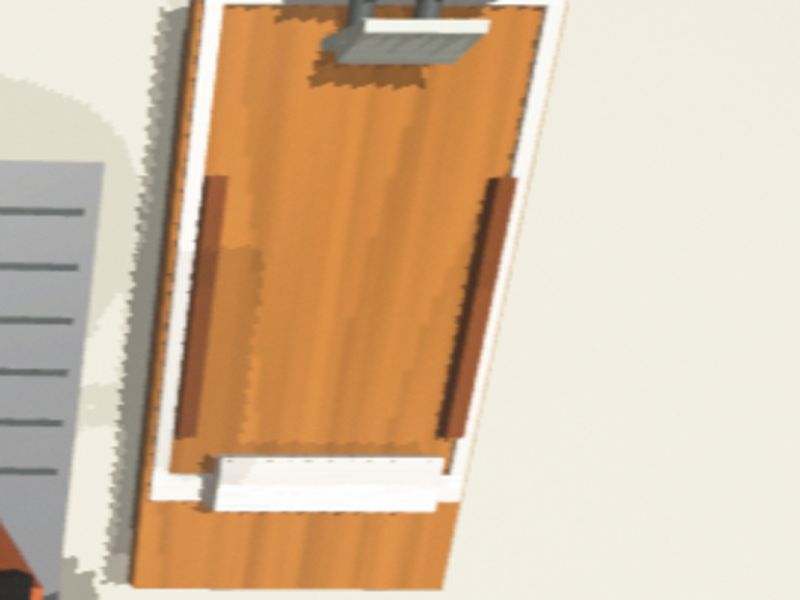

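```bash
cat > fit.py <<'E'
from h import *
from scipy.optimize import least_squares
m=eyes.camera_model("wrist");T=np.load("T.npy")
def pj(p):
    q=(np.array(p)-T[:3,3])@T[:3,:3];return np.c_[m["fx"]*q[:,0]/q[:,2]+m["cx"],m["fy"]*q[:,1]/q[:,2]+m["cy"]]
F=[((135,587),-110,46,0,0),((442,590),-110,-46,0,0),((197,437),-48,34.5,6,0),((228,177),42,34.5,6,0),((437,437),-48,-34.5,0,0),((486,178),42,-34.5,0,0),
((215,511),-88,30,16.5,1),((436,512),-88,-30,16.5,1),((443,457),-68,-30,14.5,1),((338,63),60,14,13.5,1),((443,65),60,-14,13.5,1),((363,32),67,14,27.5,1),((487,34),67,-14,27.5,1)]
px=np.array([(370+f[0][0]/2.963-.3,f[0][1]/2.222-.3) for f in F])
def model(v):
    x,y,a,h,u=v;P=np.array([(f[1]/1e3+f[4]*u,f[2]/1e3,h+f[3]/1e3) for f in F]);c,s=np.cos(a),np.sin(a)
    return np.c_[x+c*P[:,0]-s*P[:,1],y+s*P[:,0]+c*P[:,1],P[:,2]]
g=lambda v:(pj(model(v))-px).ravel()
r=least_squares(g,[.54,-.2,-.34,.033,.01],x_scale=.01,loss="soft_l1")
x=r.x;print("base",x[:2],"yaw",np.degrees(x[2]),"h",x[3],"u",x[4]);print(np.round(g(x).reshape(-1,2),1).tolist())
# station in hand: deck far top corners from same image
o=get_obs();R0=R.from_euler("xyz",o["orientation"],degrees=True)
for c in((233.5,70.5),(404,73.5)):
    w=ray("wrist",c,o["tool_pos"][2]-.006);print("corner in tool mm",np.round(R0.inv().apply(w-o["tool_pos"])*1e3,1))
E
python3 fit.py
```

```text
base [ 0.53890701 -0.20122186] yaw -19.648188196778243 h 0.03335828989625082 u 0.014848942160914215
[[-0.5, 1.1], [0.8, -0.0], [-0.1, 0.2], [0.1, -0.3], [-0.3, -1.0], [0.2, 0.2], [0.3, -0.1], [-0.4, -0.3], [-0.4, -0.2], [-0.7, 1.3], [3.0, 0.5], [0.3, -0.1], [-0.3, -0.9]]
corner in tool mm [ 92.7 -28.4   5.9]
corner in tool mm [91.7 34.6  5.9]
```

Run:
```python
from h import *
m=eyes.camera_model("wrist");T=np.array(m["extrinsics"]);o=get_obs();R0=R.from_euler("xyz",o["orientation"],degrees=True)
for p in((92,0,6),(92,-32,6),(92,32,6),(30,-32,6),(30,32,6),(28,0,-48),(28,-22,-34),(28,22,-34)):
    print(p,np.round(proj("wrist",o["tool_pos"]+R0.apply(np.array(p)/1e3)),1))
im=cv2.imread("pics/f.png").astype(int)
for r in(80,105,130,155,200,225,240,256):
    row=im[r,200:430];g=row.max(1)-row.min(1)
    grey=(g<25)&(row.mean(1)<195)&(row.mean(1)>60); k=np.flatnonzero(grey); 
    red=np.flatnonzero((row[:,2]-row[:,0]>50)); print(r,200+k.min(),200+k.max(),(200+red.min(),200+red.max()) if len(red) else "")
```

```text
(92, 0, 6) [310.6  72.6]
(92, -32, 6) [224.1  72.6]
(92, 32, 6) [397.1  72.6]
(30, -32, 6) [233.4 233.6]
(30, 32, 6) [388.4 233.5]
(28, 0, -48) [310.1 292.3]
(28, -22, -34) [242.  274.3]
(28, 22, -34) [378.7 274.2]
80 279 426 (np.int64(428), np.int64(429))
105 223 424 (np.int64(426), np.int64(429))
130 200 422 (np.int64(424), np.int64(427))
155 235 420 (np.int64(422), np.int64(425))
200 237 417 (np.int64(419), np.int64(429))
225 237 415 (np.int64(417), np.int64(429))
240 238 413 (np.int64(257), np.int64(429))
256 203 412 (np.int64(250), np.int64(429))
```

```bash
cat >> h.py <<'E'
B=dict(x=.5389,y=-.2012,a=-19.65,h=.0334,u=.0148,gx=-26.,gy=0.,gz=16.,gyaw=.9)
def pose(tx,z,tilt,ty=0.,**k):
    "tool pose for tongue tip at base x=u+tx, y=ty, z above board (mm)"
    b={**B,**k};Rs=R.from_euler("z",b["a"],degrees=True)*R.from_euler("y",-tilt,degrees=True)
    Rb=R.from_euler("z",b["a"],degrees=True)
    tip=np.array([b["x"],b["y"],b["h"]])+Rb.apply([b["u"]+tx/1e3,ty/1e3,z/1e3])
    p=tip+Rs.apply(np.array([77+b["gx"],b["gy"],b["gz"]])/1e3)
    Rt=Rs*R.from_euler("z",b["gyaw"],degrees=True)*R.from_euler("x",180,degrees=True)
    return p,Rt.as_euler("xyz",degrees=True)
def where(o=None,**k):
    "tip estimate in (base x-u, y, z above board), tilt, and force in base axes"
    b={**B,**k};o=o or get_obs();Rt=R.from_euler("xyz",o["orientation"],degrees=True)
    Rs=Rt*R.from_euler("x",180,degrees=True)*R.from_euler("z",-b["gyaw"],degrees=True);Rb=R.from_euler("z",b["a"],degrees=True)
    tip=o["tool_pos"]+Rs.apply(-np.array([77+b["gx"],b["gy"],b["gz"]])/1e3)
    t=Rb.inv().apply(tip-[b["x"],b["y"],b["h"]])*1e3-[b["u"]*1e3,0,0];z=Rs.apply([0,0,1])
    rel=(Rb.inv()*Rs).as_euler("xyz",degrees=True)
    print("t",o["clock"],"tip",np.round(t,1),"rpy",np.round(rel,1),"F",np.round(Rb.inv().apply(o["force"]),1),"M",np.round(Rb.inv().apply(o["moment"]),2))
E
python3 - <<'E'
from h import *
where()
p,r=pose(-58,30,12);print(p,r);go(p,r,grip=0)
E
```

```text
t 7.2 tip [-126.1  136.9  165.7] rpy [-0.   0.1 -0.7] F [ 0.3 -0.6 -2.3] M [-0.05  0.07 -0.04]
[ 0.54206333 -0.20232952  0.08965386] [179.80870767 -11.99849756 -18.72989688]
[-0.0004, 0.0526, -0.003] [15.8, 34.1, 31.3] 0
[-0.0004, 0.0526, -0.003] [14.1, 34.1, 32.1] 0
[-0.0004, 0.0526, -0.003] [12.2, 34.2, 32.8] 0
[-0.0004, 0.0526, -0.003] [10.4, 34.2, 33.5] 0
```

```bash
python3 -m crank '[0,0.0526,-0.003,18,34,8,0, 0,0.0526,-0.003,18,34,8,0, 0,0.0526,-0.003,18,34,8,0, 0,0.0526,-0.003,18,34,15,0, 0,0,0,0,0,0,0]'
python3 - <<'E'
from h import *
where()
p,r=pose(-58,25,12);go(p,r,3,grip=0)
E
```

```text
clock: 7.82
tool_pos: [0.5523, -0.2085, 0.1814]
orientation: [179.9, -12.0, -19.0]
force: [-0.2, -0.2, -1.6]
opening: 0.0435
gripper_force: 29.8
t 7.825 tip [-46.3  -2.2 121.8] rpy [  0.1 -12.   -0.3] F [-0.1 -0.2 -1.6] M [ 0.03  0.97 -0.03]
[-0.0001, 0.0003, -0.0016] [-10.5, -0.9, 30.7] 0
[-0.0001, 0.0003, -0.0016] [-10.5, -0.9, 30.7] 0
[-0.0001, 0.0003, -0.0016] [-10.5, -0.9, 30.7] 0
```

```bash
python3 -m crank '[0,0,-0.0016,-10.5,-0.9,30,0, 0,0,-0.0016,-10.5,-0.9,30,0, 0,0,0,-10.5,-0.9,30,0, 0,0,0,0,0,0,0, 0,0,0,0,0,0,0]'
python3 - <<'E'
from h import *
where()
im=eyes.snapshot("wrist");cv2.imwrite("pics/h.png",im[0:290,180:460].repeat(2,0).repeat(2,1))
np.save("T.npy",eyes.camera_model("wrist")["extrinsics"])
E
```

```text
clock: 8.45
tool_pos: [0.5452, -0.2001, 0.0894]
orientation: [179.9, -12.1, -18.6]
force: [0.6, 0.0, -2.2]
opening: 0.044
gripper_force: 29.8
t 8.45 tip [-55.8   3.1  29.7] rpy [  0.1 -12.1   0.1] F [ 0.5  0.2 -2.2] M [-0.04  0.86 -0.06]
```

View pics/h.png

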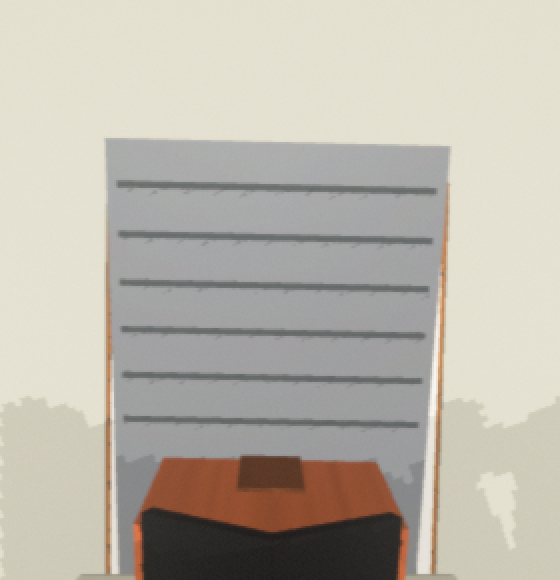

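```bash
python3 -m crank '[0,0,0,0,0,0,0]'
python3 - <<'E'
from h import *
o=get_obs();where(o)
Rb=R.from_euler("z",B["a"],degrees=True);b0=np.array([B["x"],B["y"],0])
tob=lambda w:np.round(Rb.inv().apply(w-b0)*1e3,1)
m=eyes.camera_model("wrist");T=np.load("T.npy");o_=T[:3,3]
def ry(x,y):
    return T[:3,:3]@np.array([(180+x/2-m["cx"])/m["fx"],(y/2-m["cy"])/m["fy"],1])
for x,y in((106.5,570),(436,570),(107,400),(441.5,400),(108,300),(445,270)):
    d=ry(x,y);print((x,y),tob(o_+d*(B["h"]-o_[2])/d[2]))
# plinth top plane: through pt TCP+Rs*(0,0,-6mm)
Rt=R.from_euler("xyz",o["orientation"],degrees=True);n=-Rt.apply([0,0,1]);q=o["tool_pos"]-n*.006
for x,y in((105.5,139),(450,147),(112,450),(421,450)):
    d=ry(x,y);w=o_+d*(n@(q-o_))/(n@d);print((x,y),tob(w),np.round(Rt.inv().apply(w-o["tool_pos"])*1e3,1))
E
```

```text
clock: 8.62
tool_pos: [0.5452, -0.2001, 0.0895]
orientation: [179.9, -12.2, -18.6]
force: [-0.1, -0.1, -2.0]
opening: 0.0438
gripper_force: 29.8
t 8.625 tip [-55.7   3.1  29.7] rpy [  0.1 -12.2   0.1] F [-0.1 -0.1 -2. ] M [-0.03  0.9  -0.05]
(106.5, 570) [ 3.  46.6 33.4]
(436, 570) [  4.5 -45.1  33.4]
(107, 400) [50.1 46.6 33.4]
(441.5, 400) [ 51.7 -45.   33.4]
(108, 300) [77.1 46.4 33.4]
(445, 270) [ 86.7 -44.7  33.4]
(105.5, 139) [ 97.6  33.7 103.3] [ 93.4 -28.9   6. ]
(450, 147) [ 97.4 -30.1 103.1] [92.  34.9  6. ]
(112, 450) [39.4 34.7 90.8] [ 33.9 -30.9   6. ]
(421, 450) [ 40.5 -28.9  90.8] [33.9 32.6  6. ]
```

```bash
sed -i 's/gx=-26./gx=-27.5/; s/gyaw=.9/gyaw=1.2/' h.py
python3 - <<'E'
from h import *
where()
p,r=pose(-56,8,12.3,.7);go(p,r,3,grip=0)
E
```

```text
t 8.625 tip [-54.2   3.4  30. ] rpy [  0.2 -12.2  -0.2] F [-0.1 -0.1 -2. ] M [-0.03  0.9  -0.05]
[-0.0009, 0.0006, -0.0012] [-2.2, 0.8, 7.0] 0
[-0.0009, 0.0006, -0.0012] [-2.2, 0.8, 7.0] 0
[-0.0009, 0.0006, -0.0012] [-2.2, 0.8, 7.0] 0
```

```bash
python3 -m crank '[0,0,-0.0012,-2.2,0.8,7,0, 0,0,-0.0012,-2.2,0.8,7,0, 0,0,-0.001,-2.2,0.8,7,0, 0,0,0,0,0,0,0]' >/dev/null
python3 - <<'E'
from h import *
where()
p,r=pose(-56,3,12.3,.7);go(p,r,5,grip=0)
E
```

```text
t 9.125 tip [-58.1  -0.    5.6] rpy [  0.1 -11.9  -0. ] F [ 1.3  0.4 -1.3] M [ 0.02  0.9  -0.02]
[-0.0002, 0.0012, -0.0001] [0.3, -0.1, 0.5] 0
[-0.0002, 0.0012, -0.0001] [0.3, -0.1, 0.5] 0
[-0.0002, 0.0012, -0.0001] [0.3, -0.1, 0.5] 0
[-0.0002, 0.0012, -0.0001] [0.3, -0.1, 0.5] 0
[-0.0002, 0.0012, -0.0001] [0.3, -0.1, 0.5] 0
```

```bash
for i in 1; do python3 -m crank '[0,0.004,0,0.2,-0.3,1,0, 0,0,0,0,-0.2,1,0, 0,0,0,0,0,0,0]' >/dev/null; python3 -c "
from h import *
where()"; done; python3 -m crank '[0,0,0,-0.2,0,1,0, 0,0,0,-0.2,0,1,0, 0,0,0,0,0,0,0]' >/dev/null; python3 -c "
from h import *
where()"
```

```text
t 9.5 tip [-56.5   0.9   4.6] rpy [  0.1 -12.3  -0. ] F [ 0.4 -0.2 -1.3] M [-0.01  0.85 -0.01]
t 9.875 tip [-56.7   0.8   2.4] rpy [  0.1 -12.3  -0. ] F [ 0.4  0.4 -2.3] M [ 0.01  0.86 -0.04]
```

```bash
R='python3 -c "from h import *
where()"'; python3 -m crank '[0,0,0,-0.2,0,1,0, 0,0,0,-0.2,0,1,0, 0,0,0,0,0,0,0]' >/dev/null; eval "$R"; python3 -m crank '[0,0,0,-0.2,0,1,0, 0,0,0,0,0,0,0]' >/dev/null; eval "$R";  python3 -m crank '[0,0,0,-0.2,0,1,0, 0,0,0,0,0,0,0]' >/dev/null; eval "$R"
```

```text
t 10.25 tip [-56.5   0.8   0.6] rpy [  0.1 -12.3  -0. ] F [-1.5 -0.1  1.3] M [-0.01  1.04  0.04]
t 10.5 tip [-56.3   0.9   0.3] rpy [  0.1 -12.3  -0. ] F [-4.6  0.8  8.4] M [0.06 1.84 0.  ]
t 10.75 tip [-56.    0.8   0.1] rpy [  0.1 -12.4  -0. ] F [-10.4  -0.2  18.2] M [ 0.17  2.68 -0.05]
```

```bash
R='python3 -c "from h import *
where()"'; python3 -m crank '[0,0,0,0.3,0,-1.3,0, 0,0,0,0,0,0,0]' >/dev/null; eval "$R"; python3 -m crank '[0,0,0,-1.95,0,-0.43,0, 0,0,0,-1.95,0,-0.43,0, 0,0,0,-1.95,0,-0.43,0, 0,0,0,0,0,0,0]' >/dev/null; eval "$R"
```

```text
t 11.0 tip [-56.    0.9   0.3] rpy [  0.1 -12.4  -0. ] F [-3.2 -0.6  7.1] M [-0.17  1.09 -0.11]
t 11.5 tip [-62.   1.   0.] rpy [  0.1 -12.3   0. ] F [ 3.7 -0.1  3.9] M [ 0.26 -0.33 -0.01]
```

```bash
R='python3 -c "from h import *
where()"'; python3 -m crank '[0,0,0,-1.95,0,-0.43,0, 0,0,0,-1.95,0,-0.43,0, 0,0,0,-1.95,0,-0.43,0, 0,0,0,0,0,0,0]' >/dev/null; eval "$R"; python3 -m crank '[0,0,0,-1.95,0,-0.43,0, 0,0,0,-1.95,0,-0.43,0, 0,0,0,0,0,0,0]' >/dev/null; eval "$R"
```

```text
t 12.0 tip [-68.4   0.7  -0. ] rpy [  0.1 -12.3  -0. ] F [3.1 1.1 5.4] M [ 0.28 -0.53  0.07]
t 12.375 tip [-72.4   0.6  -0. ] rpy [  0.1 -12.3  -0. ] F [2.8 0.4 4.8] M [ 0.28 -0.58  0.03]
```

```bash
R='python3 -c "from h import *
where()"'; python3 -m crank '[0,0,0,-1.95,0,-0.43,0, 0,0,0,0,0,0,0]' >/dev/null; eval "$R"; for i in 1; do python3 -m crank '[0,0,0,-1,0,-0.22,0, 0,0,0,0,0,0,0]' >/dev/null; eval "$R"; done;  python3 -m crank '[0,0,0,-1,0,-0.22,0, 0,0,0,0,0,0,0]' >/dev/null; eval "$R"
```

```text
t 12.625 tip [-74.4   0.6  -0.1] rpy [  0.1 -12.3  -0. ] F [3.8 1.2 6. ] M [ 0.22 -0.67  0.06]
t 12.875 tip [-75.3   0.6  -0. ] rpy [  0.1 -12.3  -0. ] F [ 4.  -0.   5.3] M [ 0.12 -0.75 -0.02]
t 13.125 tip [-76.4   0.5  -0. ] rpy [  0.1 -12.3  -0. ] F [4.  0.9 4.7] M [ 0.14 -0.75  0.05]
```

```bash
R='python3 -c "from h import *
where()"'; python3 -m crank '[0,0,0,-1,0,-0.22,0, 0,0,0,0,0,0,0]' >/dev/null; eval "$R"; python3 -m crank '[0,0,0,-1,0,-0.22,0, 0,0,0,0,0,0,0]' >/dev/null; eval "$R"
```

```text
t 13.375 tip [-77.    0.5   0.1] rpy [  0.1 -12.3  -0. ] F [ 5.6 -1.   2.9] M [-0.33 -1.45  0.01]
t 13.625 tip [-77.2   0.7   0.3] rpy [  0.1 -12.4   0. ] F [ 9.9 -3.1  0.9] M [-1.08 -2.67 -0.15]
```

Run:
```python
from h import *
where()
o=get_obs();p,r=pose(-77,0.2,9,.6);go(p,r,3,grip=0)
```

```text
t 13.625 tip [-77.2   0.7   0.3] rpy [  0.1 -12.4   0. ] F [ 9.9 -3.1  0.9] M [-1.08 -2.67 -0.15]
[-0.0004, -0.0199, 0.0001] [0.3, 0.0, 1.0] 0
[-0.0004, -0.0199, 0.0001] [0.4, 0.0, 1.0] 0
[-0.0004, -0.0199, 0.0001] [0.4, 0.0, 1.0] 0
```

```bash
R='python3 -c "from h import *
where()"'; python3 -m crank '[0,-0.02,0,0.5,0,1,0, 0,-0.02,0,0.5,0,1,0, 0,0,0,0,0,0,0]' >/dev/null; eval "$R"; python3 -m crank '[0,-0.02,0,0.4,0,1,0, 0,0,0,0,0,0,0]' >/dev/null; eval "$R"
```

```text
t 14.0 tip [-77.1   0.6   0.1] rpy [  0.1 -10.1  -0. ] F [ 4.7 -0.   4.5] M [-0.22 -1.58 -0.02]
t 14.25 tip [-77.2   0.6   0.1] rpy [ 0.  -8.9 -0. ] F [5.1 0.3 4.8] M [ 0.03 -1.44  0.03]
```

```bash
R='python3 -c "from h import *
where()"'; python3 -m crank '[0,-0.017,0,0.3,0,0.9,0, 0,0,0,0,0,0,0]' >/dev/null; eval "$R"; python3 -m crank '[0,0,0,0,0,0,0.3, 0,0,0,0,0,0,0.7, 0,0,0,0,0,0,1, 0,0,0,0,0,0,1, 0,0,0,0,0,0,1]' ; eval "$R"
```

```text
t 14.5 tip [-77.3   0.6   0.2] rpy [ 0.  -7.9 -0. ] F [4.4 0.7 6.3] M [ 0.12 -1.16  0.04]
clock: 15.12
tool_pos: [0.523, -0.1953, 0.0555]
orientation: [179.8, -7.8, -18.5]
force: [0.0, -1.2, 0.4]
opening: 0.0786
gripper_force: 0.0
t 15.125 tip [-78.6   0.2  -0.5] rpy [-0.  -7.8 -0. ] F [ 0.4 -1.1  0.4] M [-0.06  0.48 -0.  ]
```

```bash
python3 -m crank '[0,0,0,0,0,-5,1, 0,0,0,0,0,-30,1, 0,0,0,0,0,-40,1, 0,-0.07,0,0,0,-40,1, 0,-0.065,0,0,0,-10,1]'; python3 -m crank '[0,0,0,0,0,0,0]'>/dev/null
python3 - <<'E'
from h import *
where()
im=eyes.snapshot("side");cv2.imwrite("pics/i.png",cv2.resize(im[300:410,230:410],(800,490),interpolation=cv2.INTER_CUBIC)) 
Rb=R.from_euler("z",B["a"],degrees=True)
p=np.array([B["x"],B["y"],B["h"]])+Rb.apply([B["u"]+.040,.0,.045]);print(p);go(p,[180,0,B["a"]],grip=0)
E
```

```text
clock: 15.75
tool_pos: [0.5092, -0.1897, 0.1838]
orientation: [179.9, -0.3, -18.4]
force: [-0.1, -0.6, -1.3]
opening: 0.0874
gripper_force: 0.0
t 15.875 tip [-95.7   0.7 131.2] rpy [-0.1 -0.3 -0. ] F [-0.8 -0.2 -0. ] M [-0.03  0.06 -0.04]
[ 0.59050869 -0.21962779  0.0784    ]
[0.0007, -0.0011, 0.0066] [29.0, 0.6, 33.9] 0
[0.0007, -0.0011, 0.0066] [29.0, 0.5, 33.8] 0
[0.0007, -0.0011, 0.0066] [29.1, 0.3, 33.8] 0
```

View pics/i.png

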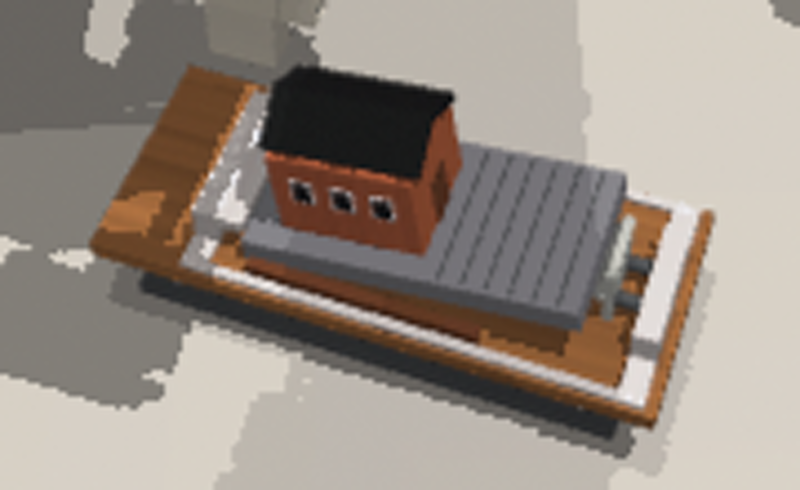

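The station is hooked under the bridge, and its platform end rests on the latch ramp (crop px ~(600,270)). Next I close the fingers and press.

```bash
python3 -m crank '[0,0,0.01,30,0.5,0,0, 0,0,0.01,30,0.5,0,0, 0,0,0,28,0.4,15,0, 0,0,0,0,0,40,0, 0,0,0,0,0,40,0]'; python3 -m crank '[0,0,0,0,0,12,0, 0,0,0,0,0,0,0]'
python3 - <<'E'
from h import *
Rb=R.from_euler("z",B["a"],degrees=True);o=get_obs();print(np.round(Rb.inv().apply(o["tool_pos"]-np.array([B["x"],B["y"],B["h"]]))*1e3-[14.8,0,0],1))
E
```

```text
clock: 16.55
tool_pos: [0.59, -0.22, 0.0828]
orientation: [179.8, -0.1, -19.6]
force: [0.6, 0.5, -1.2]
opening: 0.0289
gripper_force: 0.0
clock: 16.8
tool_pos: [0.5904, -0.2202, 0.0725]
orientation: [179.8, -0.1, -19.6]
force: [-0.5, 0.2, 0.6]
opening: 0.0094
gripper_force: 0.0
[40.  -0.6 39.1]
```

```bash
python3 -m crank '[0,0,0,0,0,4,0, 0,0,0,0,0,3,0, 0,0,0,0,0,3,0, 0,0,0,0,0,0,0]'|egrep 'pos|force'; for i in 1; do python3 -m crank '[0,0,0,0,0,1.5,0, 0,0,0,0,0,1.5,0, 0,0,0,0,0,0,0]'|egrep 'pos|force:'; done; python3 -m crank '[0,0,0,0,0,1.5,0, 0,0,0,0,0,0,0]'|egrep 'pos|force:'
```

```text
tool_pos: [0.591, -0.2202, 0.063]
force: [-0.9, 0.9, -0.5]
gripper_force: 0.0
tool_pos: [0.5914, -0.2203, 0.0604]
force: [0.7, 1.4, 4.1]
gripper_force: 1.9
tool_pos: [0.5915, -0.2204, 0.059]
force: [-0.4, 0.3, 5.3]
gripper_force: 2.7
```

```bash
for i in 1; do python3 -m crank '[0,0,0,0,0,1.5,0, 0,0,0,0,0,1.5,0, 0,0,0,0,0,0,0]'|egrep 'pos|force:'; done; python3 -m crank '[0,0,0,0,0,1.5,0, 0,0,0,0,0,1.5,0, 0,0,0,0,0,0,0]'|egrep 'pos|force:';python3 -m crank '[0,0,0,0,0,1.5,0, 0,0,0,0,0,0,0]'|egrep 'pos|force:'
```

```text
tool_pos: [0.5919, -0.2205, 0.0566]
force: [-1.2, 0.5, 9.1]
gripper_force: 4.3
tool_pos: [0.5907, -0.2202, 0.052]
force: [-0.1, -0.3, 0.7]
gripper_force: 0.4
tool_pos: [0.5909, -0.2202, 0.0507]
force: [-0.0, 0.4, 1.0]
gripper_force: 0.9
```

```bash
for i in 1; do python3 -m crank '[0,0,0,0,0,1.5,0, 0,0,0,0,0,1.5,0, 0,0,0,0,0,0,0]'|egrep 'pos|force:'; done; python3 -m crank '[0,0,0,0,0,1.5,0, 0,0,0,0,0,1.5,0, 0,0,0,0,0,0,0]'|egrep 'pos|force:';python3 -m crank '[0,0,0,0,0,1,0, 0,0,0,0,0,0,0]'|egrep 'pos|force:'
```

```text
tool_pos: [0.5911, -0.2203, 0.0478]
force: [0.1, 0.2, 2.6]
gripper_force: 1.1
tool_pos: [0.5908, -0.2202, 0.0445]
force: [0.0, 0.7, 0.0]
gripper_force: 0.0
tool_pos: [0.5909, -0.2203, 0.0443]
force: [-2.0, -0.1, 4.5]
gripper_force: 2.3
```

```bash
python3 -m crank '[0,0,0,0,0,1,0, 0,0,0,0,0,0,0]'|egrep 'pos|force:'; python3 -m crank '[0,0,0,0,0,-5,0, 0,0,0,0,0,-40,0, 0,0,0,0,0,-60,0, 0,0,0,-30,-60,-20,0, 0,0,0,-30,-60,0,0]'|egrep 'pos|force:';  python3 -m crank '[0,0,0,0,-60,0,0, 0,0,0,0,0,0,0]' >/dev/null
python3 - <<'E'
from h import *
im=eyes.snapshot("side");cv2.imwrite("pics/j.png",cv2.resize(im[300:410,230:410],(800,490),interpolation=cv2.INTER_CUBIC))
E
```

```text
tool_pos: [0.591, -0.2203, 0.0442]
force: [-4.3, 2.3, 12.2]
gripper_force: 6.0
tool_pos: [0.577, -0.0976, 0.1675]
force: [0.5, 0.2, -0.5]
gripper_force: 0.0
```

View pics/j.png

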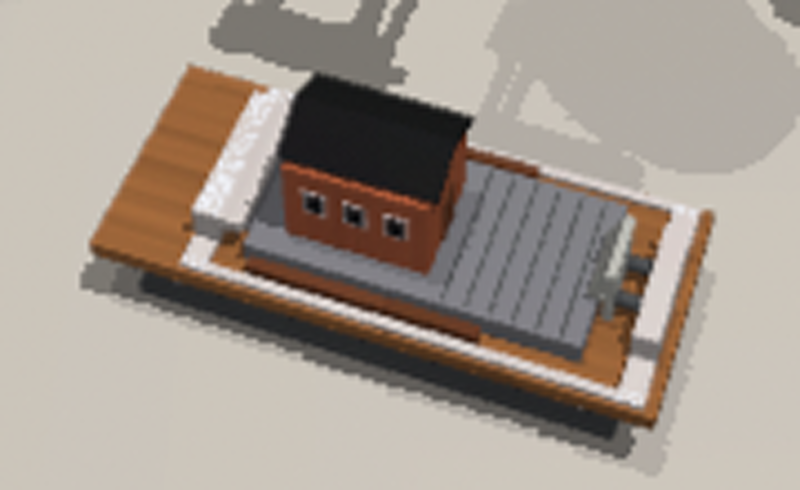

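The station lies flat between the guides, with its tongue under the bridge and the latch nose over its far edge (crop px (610,265)).

```bash
python3 -c "
from h import *
st();print(ctrl.close_job())"
```

```text
21.1 [ 0.5966 -0.0399  0.1651] [ 1.7986e+02 -1.4000e-01 -1.9440e+01] F [ 0.3 -0.5  0. ] 0.0005030175147168193 0.0
the job is handed in; nothing more can be done
None
```

The station sits flat on the board, tongue under the bridge and latch over its edge; I let go and handed the job in at about 21 s, but the hand-in gave no verdict.

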